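# Free the blocked tip-out bin and put the vial away

### The job

Put the small amber tablet vial away in the empty middle tip-out bin in the lower row of the grey cabinet; the white tablet jar standing in front keeps that bin from opening. Move the jar away first and stand it upright on the table where it blocks none of the bins, then tip the bin fully open, lower the vial into it without letting it fall, and push the bin fully shut. Keep the neighbouring bins shut and do not disturb the syrup bottle, ointment pot or carton.

Things in the scene. Friction and masses are not known exactly. Their poses are not given: they have to be found in the camera images.
- cabinet: grey tip-out bin cabinet, fixed, 150 deep, 460 wide, 334 high. Origin at table level under the middle of the front face; x into the cabinet, y along the front, z up. Lower row: three clear bins, pitch 149, fronts 16 to 202 high. Upper row (212 to 334 high): small bins that stay shut, flush front with 13 deep lips 316 high; no room under it for a gripper pointing straight down at the lower tabs
- bin_mid (a joint): opening angle (rad) of the middle lower bin: 0 shut, 0.6 fully open at its stop; up to 0.04 at the start. Hinge line level, along the cabinet's y, in the plane of the front face 16 above the table; the bin's top tips out to the front. Stiff hinge (friction 0.15 N m): the bin stays at any angle, 1 to 3 N at the tab moves it
- bin_mid_tab (a point): grip point in the middle bin's white pull tab, a block 24 wide (along the cabinet's y), 12 thick, standing out 28 from the bin's front near its top. The point lies 16 out from the front and 172 above the hinge line and moves with the bin; axes as bin_mid_in
- bin_mid_in (a point): centre of the middle bin's inner floor, 60.5 behind its front face, 4 above the hinge line; moves with the bin. Axes: x to the bin's back, y along the cabinet, z up the bin (leaning to the front by the opening angle). Open-topped inside 113 deep (x), 134 wide (y); above this floor the front wall rises 182, sides and back 128
- bin_left (a joint): opening angle (rad) of the neighbouring lower bin on the cabinet's +y side, same make, holding stock; at most 0.05 rad ajar at the start, leave it shut
- bin_right (a joint): opening angle (rad) of the neighbouring lower bin on the cabinet's -y side, same make, holding stock; at most 0.05 rad ajar at the start, leave it shut
- jar_center (a point): the obstacle: white plastic tablet jar with white screw cap, a cylinder 60 across, cap 52 across from 92 up, 112 high, 0.15 to 0.31 kg, standing close before the middle bin. Point on its axis half-way up (56 above its base); z along its axis
- vial_center (a point): the vial to put away: small amber tablet vial with a white cap, body 34 across and 52 high, cap 36 across and 18 high, 70 high in all, 50 g, standing on the table. Point on its axis half-way up (35 above its base); z along its axis
- syrup_center (a point): bystander: tall amber syrup bottle, 54 across, 135 high, standing. Point half-way up its axis
- ointment_center (a point): bystander: squat amber ointment pot, 60 across, 42 high, standing. Point half-way up its axis
- carton_center (a point): bystander: white medicine carton, 62 by 115 by 75 high, standing on the table. Point at its centre
Mind the look-alikes: they are no part of the job. What is shaped like the part that bears vial_center but green or yellow is not meant.

How it is judged (in metres and radians):
On the way, in this order (a step that is already met when the one before it is completed fails the run):
1. the jar stands upright on the table, at rest, with its axis more than 150 mm in front of the cabinet's front face or beyond its ends ((x of jar_center in the frame of cabinet below -0.15 m or y of jar_center in the frame of cabinet above 0.27 m or y of jar_center in the frame of cabinet below -0.27 m) and angle between jar_center's own z axis and vertical below 0.1 rad and height (world z) of jar_center between 0.05 and 0.062 m and linear speed of jar below 0.03 m/s), for 0.2 s.
2. the middle bin is tipped open to within 0.08 rad of its stop (value of joint bin_mid above 0.52 rad), for 0.1 s.
3. the vial is inside the bin and released (x of vial_center in the frame of bin_mid_in between -0.057 and 0.057 m and y of vial_center in the frame of bin_mid_in between -0.068 and 0.068 m and z of vial_center in the frame of bin_mid_in between 0 and 0.08 m and contact force between the fingers and vial below 0.1 N), for 0.2 s.
At the end, for the whole second after the job is handed in: Vial inside the middle lower bin, which is shut within 0.04 rad; jar upright (0.1 rad) and at rest on the table, its axis over 150 mm in front of the cabinet's face or over 270 mm to either side of its middle; neighbouring bins shut within 0.1 rad (all of step 1 and value of joint bin_mid below 0.04 rad and x of vial_center in the frame of bin_mid_in between -0.057 and 0.057 m and y of vial_center in the frame of bin_mid_in between -0.068 and 0.068 m and z of vial_center in the frame of bin_mid_in between 0 and 0.08 m and value of joint each of bin_left, bin_right below 0.1 rad); the robot touches nothing.
It fails at once if the jar is knocked over (tilted more than 1 rad) (angle between jar_center's own z axis and vertical above 1 rad).
It fails at once if the vial falls freely (faster than 1.1 m/s while not held, a drop of about 6 cm) (linear speed of vial above 1.1 m/s and contact force between the fingers and vial below 0.1 N).
It fails at once if a bystander is moved more than 30 mm (distance of any of syrup_center, ointment_center, carton_center from where it was at the start of the episode above 0.03 m).
It also fails if it takes over 72 s, if anything falls off the work surface, if the arm or the gripper's body presses on something with over 40 N, if the wrist force passes 120 N, or if a joint passes its speed limit or range.

### The arm

A 6-joint arm with a two-finger parallel gripper is mounted at the origin on the work surface. World frame = base frame: x ahead of the robot, y to its left, z up, the work surface at z = 0. Lengths are in mm, angles in rad, forces in N, time in s.
With the tool pointing down it reaches from about 350 to 775 mm from the base axis. Payload 7.3 kg.
Tool frame: the origin (TCP) lies between the finger pads; the fingertips stand 25 mm ahead of it and the grasp point (between the pads) lies 6 mm ahead of it; z points along the fingers, y is the line along which they close (so a half turn about z gives the same grasp; the last joint's range is limited). The gripper opens to 92 mm and grips with 3 to 60 N. Pads are 19 mm wide; open, the fingers measure 130 mm over their backs; the gripper's body (75 mm by 190 mm) begins 47 mm behind the grasp point.
Start: joints at [-1.485, 0.342, 1.524, -0, 1.275, -0.146], TCP at [120.629, -510.971, 251.741] pointing down, gripper open.
Joint ranges: [-2.53, 2.53], [-0.77, 2.02], [0.04, 2.7], [-1, 4.14], [0.28, 2.66], [-3.11, 3.11]. Speed limits (rad/s): [2.57, 2.57, 3.14, 3.14, 3.14, 3.14].

### API

Orientations are given as [roll, pitch, yaw] about the fixed x, y, z axes, in that order (R = Rz(yaw) Ry(pitch) Rx(roll)).
In Python, from plant import bot gives the robot as it stands.
- The arm moves only by the tool play_rows, never from a script. Its argument "commands" is a list of rows, each an object of numbers: "x", "y", "z": the shift along the tool's x, y, z in m; "twist": the turn about the tool's z in degrees. In form: [{"x": .., "y": .., "z": .., "twist": ..}, ...]. A call has exactly 8 rows; each row is the pose to reach, as a shift and turn from the pose commanded when the call began, along the tool's axes at that moment; what a row does not reach only later rows make up. A row lasts 1/10 s, in which the tool goes at most 50 mm and 8.59 degrees, less where a joint would pass 70% of its speed; a pose out of reach is approached as far as the arm can. A call with a gripper value outside its range is refused whole. "jaw" is the closure, from 0 (fully open) to 1 (shut), set as the call begins (left out, the last holds). The fingers move at their own pace and stop on an object; the grip force is fixed at half the most. Time passes only in rows, so rows that repeat a pose let the fingers close, or fill a call up. It gives the time, the measured TCP pose, the force, the opening and the grip force at its end, in the units of the state.
- bot.get_obs(): the state, without advancing time (a new reading comes with each control period).
- bot.capture(name): name is "scene" or "top" or "wrist"; returns a dict with "pixels" (420x560x3 uint8, red, green, blue), "fx", "fy", "cx", "cy" (pixels), "k1" (the pictures are not rectified: a ray, as slopes to the right and down, at radius r is drawn at 1 + k1 r^2 times it, then the intrinsics apply), "eye" and "rotation" of the camera in the world. Camera axes: x right, y down, z forward; pixel columns grow to the right and rows downward; lengths in mm; the calibration is good to about 2 mm. A picture is of the moment at which its call begins. There is no depth.
- bot.close_job(): hands the job in; it is judged then, once.
The state is a dict: "time": time; "joint_positions": joint angles; "dq": joint speeds; "tau": joint torques, N m; "tool_pos": TCP position; "tcp_rot": TCP orientation; "contact_force": force on the tool from outside, world axes, zero at the start; "moment": the same for the moment, N m; "grip_width": finger opening in mm; "finger_force": force on a finger pad.
Only numpy, scipy, OpenCV 4.12 (cv2) and the standard library are available. Lean on these libraries where they do the work, as an engineer would, in place of code of your own. Each camera call takes 0.05 s, during which the arm holds its last target. There are 200 camera calls.

## Working session

There is one attempt and no reset: what is moved stays moved. The work goes in short steps, Python scripts to look and compute and a tool call to move; the robot and the scene stay as the last step left them, time stands still between calls to the robot, and variables do not carry over. Pictures are saved under pics/ and viewed, at most 10 in all, crops included, and the job is handed in when it is done.

Besides the shell and the picture viewer there is one more tool, called after "Call:" as name(argument=value, ...) on one line, values as JSON. play_rows: Moves the arm, as the interface text tells. Its arguments: {"type":"object","properties":{"commands":{"type":"array"},"jaw":{"type":"number"}},"required":["commands"]}

```bash
mkdir -p pics; ls
cat > h.py <<'E'
import numpy as np, cv2
from plant import bot
def cap(n,f):
    c=bot.capture(n); cv2.imwrite(f'pics/{f}.png',c['pixels'][:,:,::-1]); 
    import pickle; pickle.dump(c,open(f'pics/{f}.pkl','wb')); return c
def load(f):
    import pickle; return pickle.load(open(f'pics/{f}.pkl','rb'))
def ray(c,u,v):
    d=np.array([(u-c['cx'])/c['fx'],(v-c['cy'])/c['fy']]); s=d.copy()
    for _ in range(20): s=d/(1+c['k1']*(s@s))
    r=np.array(c['rotation'])@np.array([s[0],s[1],1]); return np.array(c['eye']),r
def atz(c,u,v,z):
    e,r=ray(c,u,v); return e+r*(z-e[2])/r[2]
def proj(c,P):
    q=np.array(c['rotation']).T@(np.array(P,float)-np.array(c['eye'])); s=q[:2]/q[2]; s=s*(1+c['k1']*(s@s))
    return np.array([s[0]*c['fx']+c['cx'],s[1]*c['fy']+c['cy']])
E
python3 - <<'E'
from h import *
a=cap('scene','s0');b=cap('top','t0')
for c in(a,b): print(c['eye'],np.round(c['rotation'],3).tolist(),c['fx'],c['k1'])
o=bot.get_obs();print(o['tool_pos'],o['tcp_rot'],o['time'])
E
```

```text
pics
[1056.21122419   61.16892927  817.55528422] [-2.514, -0.007, 1.638] 420.33831108356185 -0.029753028282231597
[ 389.89343879   56.09678396 1233.15764952] [-2.95, 0.003, -1.578] 440.0777209060031 -0.12750860281685672
[ 120.5900343  -510.6190063   251.12020996] [-3.14021557e+00 -2.24926000e-04  2.31716229e-01] 0.1
```

View pics/s0.png

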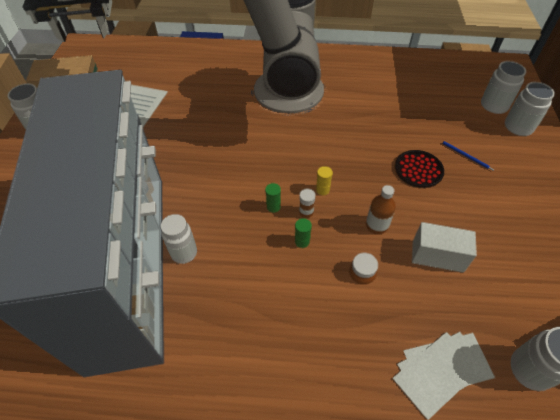

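View pics/t0.png

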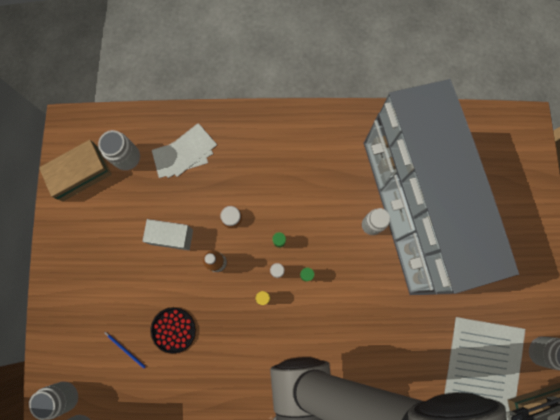

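```bash
python3 - <<'E'
s=open('h.py').read()
s=s.replace("np.array(c['rotation'])","RR(c)")
s+='''
from scipy.spatial.transform import Rotation as Rn
def RR(c): return Rn.from_euler('xyz',c['rotation']).as_matrix()
'''
open('h.py','w').write(s)
E
python3 - <<'E'
from h import *
t=cv2.imread('pics/t0.png');s=cv2.imread('pics/s0.png')
cv2.imwrite('pics/ct.png',cv2.resize(t[70:310,340:540],None,fx=2.5,fy=2.5,interpolation=cv2.INTER_CUBIC))
cv2.imwrite('pics/cs.png',cv2.resize(s[150:290,250:400],None,fx=4,fy=4,interpolation=cv2.INTER_CUBIC))
T,S=load('t0'),load('s0')
print('vialtop',atz(T,277,270,70),atz(S,307.5,195,70))
print('jartop',atz(T,378,217,112),atz(S,176,223,112))
for p in [(390,92),(450,80),(518,273),(455,292)]: print(p,atz(T,*p,334))
E
```

```text
vialtop [459.90868739  71.88428127  70.        ] [463.3023574   72.25438341  70.        ]
jartop [ 591.91324616 -192.28927897  112.        ] [ 588.38881825 -192.63056963  112.        ]
(390, 92) [ 835.71184482 -186.35215832  334.        ]
(450, 80) [ 868.29105696 -328.7542812   334.        ]
(518, 273) [ 429.07250021 -440.03078723  334.        ]
(455, 292) [ 393.64312429 -297.56757257  334.        ]
```

View pics/ct.png

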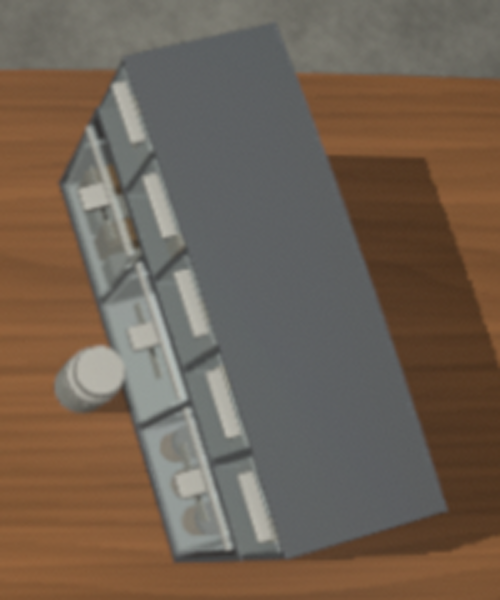

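View pics/cs.png

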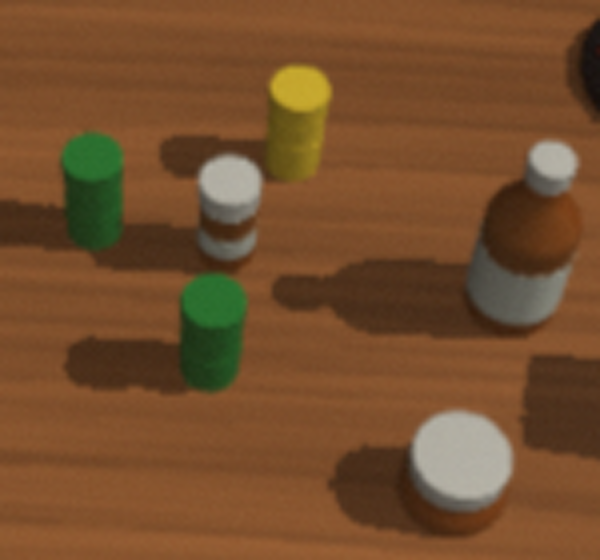

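Run:
```python
from h import *
from scipy.optimize import least_squares
T,S=load('t0'),load('s0')
obs=[(T,(0,230,334),390.4,94.8),(T,(150,230,334),450.8,79.6),(T,(150,-230,334),518.4,274.4),(T,(0,-230,334),454,292.8),
(T,(0,224,16),364.8,143.6),(T,(0,-230,0),410.4,294),(S,(0,230,334),105,268),(S,(0,230,0),162,362),(S,(0,-230,334),124,77)]
def C(p,q): 
    c,s=np.cos(p[2]),np.sin(p[2]); return [p[0]+c*q[0]-s*q[1],p[1]+s*q[0]+c*q[1],q[2]]
f=lambda p:np.concatenate([proj(c,C(p,q))-[u,v] for c,q,u,v in obs])
r=least_squares(f,[614,-242,-1.33],loss='soft_l1',x_scale=[1,1,.01]);p=r.x
print(p,np.round(f(p),1).tolist())
np.save('cab.npy',p)
print('tab mid pred top',proj(T,C(p,(-16,0,194))),'seen 398,204.4')
for w in [atz(T,380,218,112),atz(S,175.5,223,112),atz(T,277,270,70),atz(S,307.5,195.5,70)]:
    d=w[:2]-p[:2];c,s=np.cos(p[2]),np.sin(p[2]);print(w,'cab',c*d[0]+s*d[1],-s*d[0]+c*d[1])
print(proj(S,C(p,(-16,0,188))),proj(T,C(p,(0,0,202))))
```

```text
[ 610.86500224 -240.03292203   -1.3267208 ] [-1.2, -2.1, -0.4, -0.4, 0.3, 1.0, 0.3, 2.1, -0.1, -0.2, -1.3, 1.8, -1.6, 15.4, 2.3, -0.3, -1.5, -9.6]
tab mid pred top [397.8365932  204.75343881] seen 398,204.4
[ 589.22441142 -197.43015662  112.        ] cab -46.56971951135075 -10.70383186300299
[ 588.46212692 -193.64803898  112.        ] cab -50.42395270377308 -10.52953902196982
[459.90868739  71.88428127  70.        ] cab -339.1523407119793 -71.10443373005705
[464.74353898  72.3100092   70.        ] cab -338.3970634579253 -66.31000045596414
[148.572067   207.13023359] [404.87925863 202.46663837]
```

Call:
play_rows(commands=[{"x": 0,"y": 0,"z": -0.05,"twist": -8},{"x": 0,"y": 0,"z": -0.1,"twist": -16},{"x": 0.02,"y": -0.012,"z": -0.13,"twist": -24},{"x": 0.06,"y": -0.036,"z": -0.13,"twist": -32},{"x": 0.1,"y": -0.06,"z": -0.13,"twist": -40},{"x": 0.14,"y": -0.084,"z": -0.13,"twist": -48},{"x": 0.18,"y": -0.108,"z": -0.13,"twist": -56},{"x": 0.22,"y": -0.132,"z": -0.13,"twist": -64}], jaw=0)

```text
time: 0.9
tool_pos: [305.3, -330.3, 381.5]
tcp_rot: [-3.141, -0.0, 1.354]
contact_force: [-0.4, -0.5, -0.7]
grip_width: 91.8
finger_force: 0.0
```

```bash
cat >> h.py <<'E'
p=np.load('cab.npy')
def C(q):
    c,s=np.cos(p[2]),np.sin(p[2]); return np.array([p[0]+c*q[0]-s*q[1],p[1]+s*q[0]+c*q[1],q[2]])
def tocab(w):
    d=np.array(w)[:2]-p[:2];c,s=np.cos(p[2]),np.sin(p[2]);return np.array([c*d[0]+s*d[1],-s*d[0]+c*d[1],w[2]])
def go(w,yaw=None):
    o=bot.get_obs();R=Rn.from_euler('xyz',o['tcp_rot']).as_matrix()
    yaw=p[2]+np.pi if yaw is None else yaw
    t=-np.degrees((yaw-o['tcp_rot'][2]+np.pi)%(2*np.pi)-np.pi)
    print('t',o['time'],'cab',np.round(tocab(o['tool_pos']),1),'F',np.round(o['contact_force'],1),'shift mm',np.round(R.T@(np.array(w)-o['tool_pos']),1),'twist',round(t,1),'w',o['grip_width'],o['finger_force'])
E
python3 -c "
from h import *
go(C((-170,-11,380)))"
```

```text
t 0.9 cab [  13.8 -318.3  381.5] F [-0.4 -0.5 -0.7] shift mm [301.2 193.6   1.6] twist -26.4 w 91.81933417384111 0.0
```

Call:
play_rows(commands=[{"x": 0.04,"y": 0.025,"z": 0,"twist": -8},{"x": 0.08,"y": 0.05,"z": 0,"twist": -16},{"x": 0.12,"y": 0.077,"z": 0,"twist": -24},{"x": 0.16,"y": 0.103,"z": 0,"twist": -26.4},{"x": 0.2,"y": 0.13,"z": 0,"twist": -26.4},{"x": 0.24,"y": 0.154,"z": 0,"twist": -26.4},{"x": 0.28,"y": 0.18,"z": 0,"twist": -26.4},{"x": 0.301,"y": 0.194,"z": 0,"twist": -26.4}])

```text
time: 1.7
tool_pos: [561.6, -78.1, 380.8]
tcp_rot: [-3.141, -0.001, 1.812]
contact_force: [0.4, 0.3, -0.1]
grip_width: 91.8
finger_force: 0.0
```

Run:
```python
from h import *
go(C((-150,-11,86)))
c=cap('wrist','w1'); print(c['eye'],c['rotation'])
```

```text
t 1.7 cab [-169.1   -8.6  380.8] F [ 0.4  0.3 -0.1] shift mm [-19.4  -2.1 294.7] twist -0.1 w 91.7906213652349 0.0
[543.57001733  -4.91831662 513.74133922] [ 2.85698311e+00 -2.33265175e-04  2.42008942e-01]
```

View pics/w1.png

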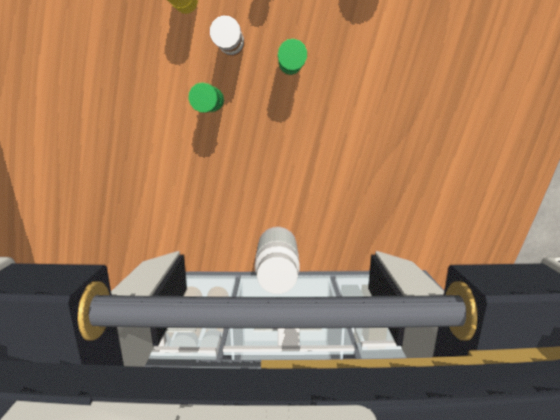

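Run:
```python
from h import *
c=load('w1')
print('jar',tocab(atz(c,278,271,112)),atz(c,278,271,112),'vial',atz(c,225.5,32,70))
print(tocab(atz(c,279,229,0)),'jar base outer edge')
print('greens',atz(c,204,97,70),atz(c,292,55,70), 'mid bin edges', tocab(atz(c,237,273,16)),tocab(atz(c,327,273,16)))
```

```text
jar [-52.06979246  -7.67808993 112.        ] [ 590.83132977 -191.36190067  112.        ] vial [462.4940535   71.01781643  70.        ]
[-70.16883932  -5.80182888   0.        ] jar base outer edge
greens [452.28354396  -7.44139454  70.        ] [544.71069823  64.61435751  70.        ] mid bin edges [ -2.70124682 -71.93464807  16.        ] [-2.33911559 69.57989832 16.        ]
```

Call:
play_rows(commands=[{"x": 0,"y": 0,"z": 0.04,"twist": 0},{"x": 0,"y": 0,"z": 0.08,"twist": 0},{"x": 0,"y": 0,"z": 0.12,"twist": 0},{"x": 0,"y": 0,"z": 0.16,"twist": 0},{"x": 0,"y": 0,"z": 0.2,"twist": 0},{"x": -0.01,"y": 0,"z": 0.24,"twist": 0},{"x": -0.02,"y": 0,"z": 0.28,"twist": 0},{"x": -0.02,"y": 0,"z": 0.295,"twist": 0}])

```text
time: 2.55
tool_pos: [562.3, -101.0, 82.4]
tcp_rot: [-3.136, -0.003, 1.809]
contact_force: [-0.5, -0.0, 0.9]
grip_width: 91.9
finger_force: 0.0
```

Call:
play_rows(commands=[{"x": -0.02,"y": 0,"z": 0,"twist": 0},{"x": -0.035,"y": 0,"z": 0,"twist": 0},{"x": -0.05,"y": 0,"z": 0,"twist": 0},{"x": -0.06,"y": 0,"z": 0,"twist": 0},{"x": -0.065,"y": 0,"z": 0,"twist": 0},{"x": -0.07,"y": 0,"z": 0,"twist": 0},{"x": -0.073,"y": 0,"z": 0,"twist": 0},{"x": -0.075,"y": 0,"z": 0,"twist": 0}])

```text
time: 3.35
tool_pos: [582.4, -173.3, 86.8]
tcp_rot: [-3.142, 0.0, 1.81]
contact_force: [-0.4, 0.4, 0.3]
grip_width: 91.9
finger_force: 0.0
```

```bash
python3 -c "
from h import *
go(C((-66,-9,86)))"
```

```text
t 3.35 cab [-71.6 -11.5  86.8] F [-0.4  0.4  0.3] shift mm [-5.6  2.5  0.8] twist -0.3 w 91.93766176724843 0.0
```

Call:
play_rows(commands=[{"x": -0.001,"y": 0.001,"z": 0,"twist": 0},{"x": -0.002,"y": 0.002,"z": 0,"twist": 0},{"x": -0.003,"y": 0.002,"z": 0,"twist": 0},{"x": -0.004,"y": 0.002,"z": 0,"twist": 0},{"x": -0.005,"y": 0.002,"z": 0,"twist": 0},{"x": -0.006,"y": 0.002,"z": 0,"twist": 0},{"x": -0.006,"y": 0.002,"z": 0,"twist": 0},{"x": -0.006,"y": 0.002,"z": 0,"twist": 0}])

```text
time: 4.15
tool_pos: [585.7, -178.8, 86.7]
tcp_rot: [-3.142, 0.0, 1.809]
contact_force: [0.7, -0.4, 0.7]
grip_width: 91.8
finger_force: 0.0
```

```bash
python3 -c "
from h import *
go(C((-66,-9,86)))"
```

```text
t 4.15 cab [-65.5  -9.6  86.7] F [ 0.7 -0.4  0.7] shift mm [0.5 0.6 0.7] twist -0.3 w 91.8395321195525 0.0
```

Call:
play_rows(commands=[{"x": -0.001,"y": 0,"z": 0,"twist": 0},{"x": -0.002,"y": 0,"z": 0,"twist": 0},{"x": -0.003,"y": 0,"z": 0,"twist": 0},{"x": -0.003,"y": 0,"z": 0,"twist": 0},{"x": -0.003,"y": 0,"z": 0,"twist": 0},{"x": -0.003,"y": 0,"z": 0,"twist": 0},{"x": -0.003,"y": 0,"z": 0,"twist": 0},{"x": -0.003,"y": 0,"z": 0,"twist": 0}])

```text
time: 4.95
tool_pos: [586.5, -181.6, 86.7]
tcp_rot: [-3.142, 0.0, 1.81]
contact_force: [0.3, -0.4, 1.4]
grip_width: 92.2
finger_force: 0.0
```

Call:
play_rows(commands=[{"x": 0,"y": 0,"z": 0,"twist": 0},{"x": 0,"y": 0,"z": 0,"twist": 0},{"x": 0,"y": 0,"z": 0,"twist": 0},{"x": 0,"y": 0,"z": 0,"twist": 0},{"x": 0,"y": 0,"z": 0,"twist": 0},{"x": 0,"y": 0,"z": 0,"twist": 0},{"x": 0,"y": 0,"z": 0,"twist": 0},{"x": 0,"y": 0,"z": 0,"twist": 0}], jaw=0.45)

```text
time: 5.75
tool_pos: [586.6, -181.7, 86.7]
tcp_rot: [3.141, 0.0, 1.81]
contact_force: [1.0, -0.1, -0.6]
grip_width: 56.3
finger_force: 29.1
```

```bash
python3 -c "
from h import *
go(C((-66,-9,86)))"
```

```text
t 5.75 cab [-62.5  -9.5  86.7] F [ 1.  -0.1 -0.6] shift mm [3.5 0.5 0.7] twist -0.3 w 56.251242756433705 29.085433781147003
```

Call:
play_rows(commands=[{"x": 0.001,"y": 0,"z": -0.004,"twist": 0},{"x": 0.006,"y": 0,"z": -0.005,"twist": 0},{"x": 0.014,"y": 0,"z": -0.005,"twist": 0},{"x": 0.024,"y": 0,"z": -0.005,"twist": 0},{"x": 0.036,"y": 0,"z": -0.005,"twist": 0},{"x": 0.05,"y": 0,"z": -0.005,"twist": 0},{"x": 0.062,"y": 0,"z": -0.005,"twist": 0},{"x": 0.07,"y": 0,"z": -0.005,"twist": 0}])

```text
time: 6.55
tool_pos: [569.5, -112.0, 91.7]
tcp_rot: [-3.141, -0.0, 1.811]
contact_force: [0.0, 0.3, -2.2]
grip_width: 56.7
finger_force: 29.1
```

Call:
play_rows(commands=[{"x": 0.015,"y": 0,"z": 0,"twist": 0},{"x": 0.03,"y": 0,"z": 0,"twist": 0},{"x": 0.05,"y": 0,"z": 0,"twist": 0},{"x": 0.07,"y": 0,"z": 0,"twist": 0},{"x": 0.08,"y": 0,"z": 0,"twist": 0},{"x": 0.087,"y": 0,"z": 0,"twist": 0},{"x": 0.09,"y": 0,"z": 0,"twist": 0},{"x": 0.09,"y": 0,"z": 0,"twist": 0}])

```text
time: 7.35
tool_pos: [548.8, -26.2, 91.8]
tcp_rot: [3.141, 0.0, 1.81]
contact_force: [0.1, 0.4, -2.7]
grip_width: 56.8
finger_force: 29.1
```

Run:
```python
from h import *
go(C((-222,-9,86)))
c=cap('scene','s2'); cv2.imwrite('pics/s2c.png',cv2.resize(c['pixels'][150:330,120:360,::-1],None,fx=2.5,fy=2.5))
```

```text
t 7.35 cab [-222.5   -8.6   91.8] F [ 0.1  0.4 -2.7] shift mm [-0.5 -0.4  5.8] twist -0.3 w 56.752495227784756 29.12745237350464
```

View pics/s2c.png

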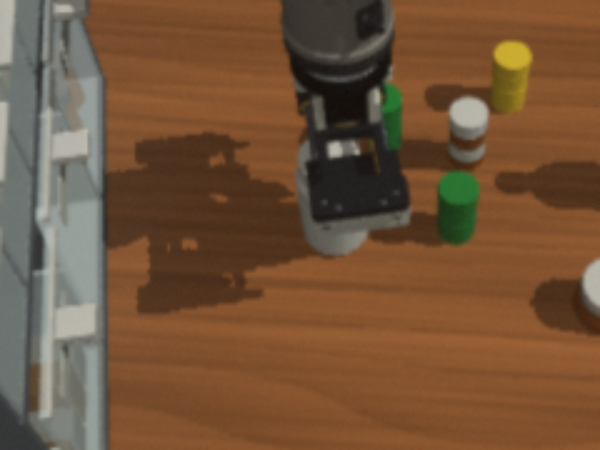

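Call:
play_rows(commands=[{"x": 0,"y": 0,"z": 0.002,"twist": 0},{"x": 0,"y": 0,"z": 0.004,"twist": 0},{"x": 0,"y": 0,"z": 0.0048,"twist": 0},{"x": 0,"y": 0,"z": 0.005,"twist": 0},{"x": 0,"y": 0,"z": 0.005,"twist": 0},{"x": 0,"y": 0,"z": 0.005,"twist": 0},{"x": 0,"y": 0,"z": 0.005,"twist": 0},{"x": 0,"y": 0,"z": 0.005,"twist": 0}])

```text
time: 8.2
tool_pos: [548.7, -26.2, 86.7]
tcp_rot: [3.141, 0.0, 1.81]
contact_force: [-0.8, 0.2, -1.8]
grip_width: 56.5
finger_force: 29.1
```

Call:
play_rows(commands=[{"x": 0,"y": 0,"z": 0,"twist": 0},{"x": 0,"y": 0,"z": 0,"twist": 0},{"x": 0,"y": 0,"z": 0,"twist": 0},{"x": 0,"y": 0,"z": 0,"twist": 0},{"x": 0,"y": 0,"z": 0,"twist": 0},{"x": 0,"y": 0,"z": 0,"twist": 0},{"x": 0,"y": 0,"z": 0,"twist": 0},{"x": 0,"y": 0,"z": -0.005,"twist": 0}], jaw=0)

```text
time: 9.0
tool_pos: [548.2, -26.1, 91.3]
tcp_rot: [-3.14, -0.0, 1.81]
contact_force: [-0.8, -0.4, -0.1]
grip_width: 91.4
finger_force: 0.0
```

Call:
play_rows(commands=[{"x": 0,"y": 0,"z": -0.01,"twist": 0},{"x": 0,"y": 0,"z": -0.03,"twist": 0},{"x": 0,"y": 0,"z": -0.06,"twist": 0},{"x": 0,"y": 0.004,"z": -0.075,"twist": 0},{"x": -0.01,"y": 0.009,"z": -0.078,"twist": 0},{"x": -0.04,"y": 0.009,"z": -0.078,"twist": 0},{"x": -0.07,"y": 0.009,"z": -0.078,"twist": 0},{"x": -0.1,"y": 0.009,"z": -0.078,"twist": 0}])

```text
time: 9.8
tool_pos: [581.2, -122.7, 169.3]
tcp_rot: [-3.141, -0.0, 1.81]
contact_force: [0.6, 1.0, -0.1]
grip_width: 91.7
finger_force: 0.0
```

Run:
```python
from h import *
go(C((-57,0,164)))
c=cap('top','t3')
x,y=[int(v) for v in proj(c,C((-203,-9,112)))]; print(x,y)
x0,y0=max(x-60,0),max(y-70,0)
cv2.imwrite('pics/t3c.png',cv2.resize(c['pixels'][y0:y0+140,x0:x0+180,::-1],None,fx=4,fy=4)); print(x0,y0)
```

```text
t 9.8 cab [-121.    -0.4  169.3] F [ 0.6  1.  -0.1] shift mm [-64.    0.8   5.3] twist -0.3 w 91.7176637965926 0.0
322 232
262 162
```

View pics/t3c.png

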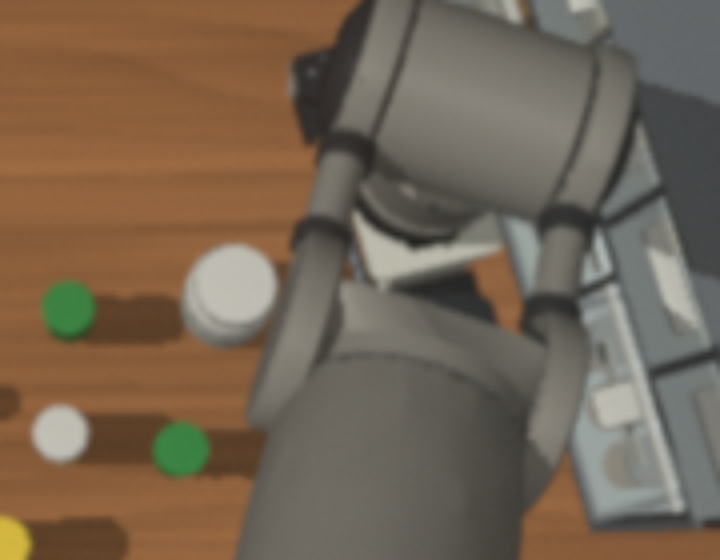

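Call:
play_rows(commands=[{"x": -0.015,"y": 0,"z": 0,"twist": 0},{"x": -0.03,"y": 0,"z": 0,"twist": 0},{"x": -0.045,"y": 0,"z": 0,"twist": 0},{"x": -0.052,"y": 0,"z": 0,"twist": 0},{"x": -0.058,"y": 0,"z": 0,"twist": 0},{"x": -0.061,"y": 0,"z": 0,"twist": 0},{"x": -0.064,"y": 0,"z": 0,"twist": 0},{"x": -0.064,"y": 0,"z": 0,"twist": 0}])

```text
time: 10.65
tool_pos: [596.2, -183.4, 169.8]
tcp_rot: [3.142, 0.0, 1.81]
contact_force: [-0.2, -0.7, -0.4]
grip_width: 92.1
finger_force: 0.0
```

Call:
play_rows(commands=[{"x": 0,"y": 0,"z": 0.002,"twist": 0},{"x": 0,"y": 0,"z": 0.004,"twist": 0},{"x": 0,"y": 0,"z": 0.006,"twist": 0},{"x": 0,"y": 0,"z": 0.008,"twist": 0},{"x": 0,"y": 0,"z": 0.01,"twist": 0},{"x": 0,"y": 0,"z": 0.012,"twist": 0},{"x": 0,"y": 0,"z": 0.014,"twist": 0},{"x": 0,"y": 0,"z": 0.015,"twist": 0}])

```text
time: 11.45
tool_pos: [596.1, -183.4, 154.5]
tcp_rot: [-3.141, -0.0, 1.81]
contact_force: [-0.1, -0.7, 0.4]
grip_width: 92.0
finger_force: 0.0
```

Run:
```python
from h import *
go(C((-57,0,150)))
```

```text
t 11.45 cab [-58.5  -0.7 154.5] F [-0.1 -0.7  0.4] shift mm [-1.5  0.7  4.5] twist -0.3 w 92.04461934818286 0.0
```

Call:
play_rows(commands=[{"x": -0.001,"y": 0.001,"z": 0.001,"twist": 0},{"x": -0.002,"y": 0.001,"z": 0.002,"twist": 0},{"x": -0.002,"y": 0.001,"z": 0.0025,"twist": 0},{"x": -0.002,"y": 0.001,"z": 0.003,"twist": 0},{"x": -0.002,"y": 0.001,"z": 0.0035,"twist": 0},{"x": -0.002,"y": 0.001,"z": 0.004,"twist": 0},{"x": -0.002,"y": 0.001,"z": 0.0045,"twist": 0},{"x": -0.002,"y": 0.001,"z": 0.005,"twist": 0}])

```text
time: 12.25
tool_pos: [597.6, -185.1, 149.7]
tcp_rot: [3.142, 0.0, 1.81]
contact_force: [0.6, 0.3, 0.5]
grip_width: 91.9
finger_force: 0.0
```

Run:
```python
from h import *
go(C((-57,0,150)))
```

```text
t 12.25 cab [-56.5   0.4 149.7] F [0.6 0.3 0.5] shift mm [ 0.5 -0.4 -0.3] twist -0.3 w 91.85876225350177 0.0
```

Call:
play_rows(commands=[{"x": 0,"y": 0,"z": 0.001,"twist": 0},{"x": 0,"y": 0,"z": 0.0015,"twist": 0},{"x": 0,"y": 0,"z": 0.002,"twist": 0},{"x": 0,"y": 0,"z": 0.0025,"twist": 0},{"x": 0,"y": 0,"z": 0.003,"twist": 0},{"x": 0,"y": 0,"z": 0.0035,"twist": 0},{"x": 0,"y": 0,"z": 0.004,"twist": 0},{"x": 0,"y": 0,"z": 0.0045,"twist": 0}])

```text
time: 13.05
tool_pos: [597.6, -185.1, 145.2]
tcp_rot: [-3.142, 0.0, 1.81]
contact_force: [0.2, 1.1, -0.2]
grip_width: 92.0
finger_force: 0.0
```

Run:
```python
from h import *
go(C((-57,0,150)))
c=cap('scene','s4'); cv2.imwrite('pics/s4c.png',cv2.resize(c['pixels'][100:280,80:300,::-1],None,fx=3.3,fy=3.3))
```

```text
t 13.05 cab [-56.5   0.4 145.2] F [ 0.2  1.1 -0.2] shift mm [ 0.5 -0.4 -4.8] twist -0.3 w 92.01834727176329 0.0
```

View pics/s4c.png

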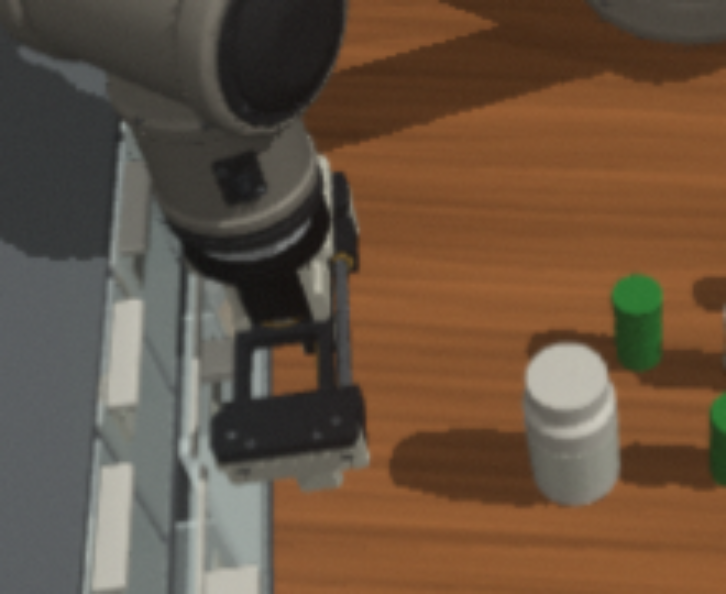

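Call:
play_rows(commands=[{"x": 0,"y": 0,"z": -0.01,"twist": 0},{"x": 0.01,"y": 0,"z": -0.025,"twist": 0},{"x": 0.03,"y": 0,"z": -0.027,"twist": 4},{"x": 0.055,"y": 0,"z": -0.027,"twist": 12},{"x": 0.08,"y": 0,"z": -0.027,"twist": 20},{"x": 0.08,"y": 0,"z": -0.027,"twist": 28},{"x": 0.08,"y": 0,"z": -0.027,"twist": 36},{"x": 0.08,"y": 0,"z": -0.027,"twist": 44}])

```text
time: 13.9
tool_pos: [579.0, -106.5, 174.0]
tcp_rot: [3.14, -0.001, 1.037]
contact_force: [0.4, 0.4, -0.3]
grip_width: 91.7
finger_force: 0.0
```

Call:
play_rows(commands=[{"x": 0,"y": 0,"z": 0,"twist": 8},{"x": 0,"y": 0,"z": 0,"twist": 16},{"x": 0,"y": 0,"z": 0,"twist": 24},{"x": 0,"y": 0,"z": 0,"twist": 32},{"x": 0,"y": 0,"z": 0,"twist": 40},{"x": 0,"y": 0,"z": 0,"twist": 46},{"x": 0,"y": 0,"z": 0,"twist": 46},{"x": 0,"y": 0,"z": 0,"twist": 46}])

```text
time: 14.7
tool_pos: [578.9, -107.0, 173.3]
tcp_rot: [3.141, -0.001, 0.242]
contact_force: [0.3, -0.2, 0.2]
grip_width: 91.8
finger_force: 0.0
```

Run:
```python
from h import *
go(C((-113,0,160)),p[2]+np.pi/2)
c=cap('wrist','w5'); cv2.imwrite('pics/w5.png',c['pixels'][:,:,::-1]); print(c['eye'],proj(c,C((-16,0,194))),proj(c,C((0,0,202))),proj(c,C((-13,0,316))))
```

```text
t 14.7 cab [-136.8    1.1  173.3] F [ 0.3 -0.2  0.2] shift mm [-1.1 23.8 13.3] twist -0.1 w 91.76249847847892 0.0
[652.93974011 -89.5502989  306.26409714] [577.57070207 320.40186811] [627.50414731 329.20185264] [-31309.32265419 -19469.14251392]
```

View pics/w5.png

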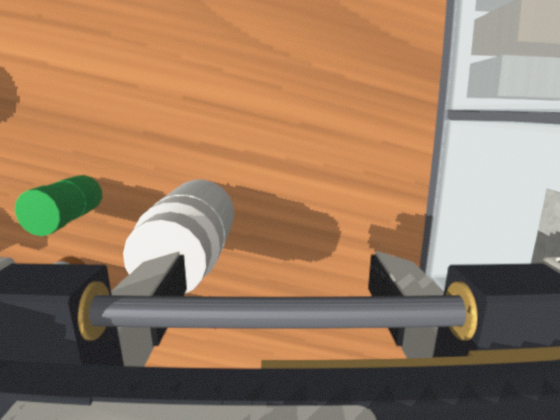

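Call:
play_rows(commands=[{"x": -0.001,"y": 0.008,"z": 0,"twist": 0},{"x": -0.001,"y": 0.016,"z": 0,"twist": 0},{"x": -0.001,"y": 0.021,"z": 0,"twist": 0},{"x": -0.001,"y": 0.024,"z": 0.002,"twist": 0},{"x": -0.001,"y": 0.024,"z": 0.006,"twist": 0},{"x": -0.001,"y": 0.024,"z": 0.01,"twist": 0},{"x": -0.001,"y": 0.024,"z": 0.014,"twist": 0},{"x": -0.001,"y": 0.024,"z": 0.017,"twist": 0}])

```text
time: 15.55
tool_pos: [583.2, -130.6, 154.6]
tcp_rot: [-3.141, 0.001, 0.239]
contact_force: [0.3, 0.4, 0.4]
grip_width: 91.6
finger_force: 0.0
```

Call:
play_rows(commands=[{"x": 0,"y": 0,"z": 0.001,"twist": 0},{"x": 0,"y": 0,"z": 0.002,"twist": 0},{"x": 0,"y": 0,"z": 0.003,"twist": 0},{"x": 0,"y": 0,"z": 0.004,"twist": 0},{"x": 0,"y": 0,"z": 0.005,"twist": 0},{"x": 0,"y": 0,"z": 0.006,"twist": 0},{"x": 0,"y": 0,"z": 0.007,"twist": 0},{"x": 0,"y": 0,"z": 0.007,"twist": 0}])

```text
time: 16.35
tool_pos: [584.7, -132.3, 152.5]
tcp_rot: [3.136, -0.005, 0.238]
contact_force: [-8.6, 1.2, 20.1]
grip_width: 91.9
finger_force: 0.0
```

Run:
```python
from h import *
go(C((-113,0,160)),p[2]+np.pi/2)
```

```text
t 16.35 cab [-110.8    0.7  152.5] F [-8.6  1.2 20.1] shift mm [-0.7 -2.1 -7.5] twist -0.3 w 91.89575189642507 0.0
```

Call:
play_rows(commands=[{"x": 0,"y": -0.003,"z": 0,"twist": 0},{"x": 0,"y": -0.006,"z": 0.0004,"twist": 0},{"x": 0,"y": -0.009,"z": 0.001,"twist": 0},{"x": 0,"y": -0.012,"z": 0.0016,"twist": 0},{"x": 0,"y": -0.015,"z": 0.0022,"twist": 0},{"x": 0,"y": -0.018,"z": 0.003,"twist": 0},{"x": 0,"y": -0.021,"z": 0.0038,"twist": 0},{"x": 0,"y": -0.024,"z": 0.0046,"twist": 0}])

```text
time: 17.15
tool_pos: [578.6, -108.3, 147.1]
tcp_rot: [3.137, -0.004, 0.238]
contact_force: [-7.8, 2.7, 18.6]
grip_width: 92.1
finger_force: 0.0
```

Run:
```python
from h import *
go(C((-113,0,160)),p[2]+np.pi/2)
```

```text
t 17.15 cab [-135.6    0.6  147.1] F [-7.8  2.7 18.6] shift mm [ -0.4  22.6 -12.8] twist -0.3 w 92.14406072435379 0.0
```

Call:
play_rows(commands=[{"x": 0,"y": -0.003,"z": 0.001,"twist": 0},{"x": 0,"y": -0.006,"z": 0.0018,"twist": 0},{"x": 0,"y": -0.009,"z": 0.0027,"twist": 0},{"x": 0,"y": -0.012,"z": 0.0035,"twist": 0},{"x": 0,"y": -0.014,"z": 0.004,"twist": 0},{"x": 0,"y": -0.014,"z": 0,"twist": 0},{"x": 0,"y": -0.014,"z": -0.01,"twist": 0},{"x": 0,"y": -0.014,"z": -0.03,"twist": 0}])

```text
time: 17.95
tool_pos: [573.7, -93.8, 173.0]
tcp_rot: [-3.14, 0.003, 0.239]
contact_force: [1.9, 0.0, 0.3]
grip_width: 92.0
finger_force: 0.0
```

Call:
play_rows(commands=[{"x": 0,"y": 0,"z": -0.02,"twist": -6},{"x": 0,"y": 0,"z": -0.02,"twist": -14},{"x": 0,"y": 0,"z": -0.02,"twist": -22},{"x": 0,"y": 0,"z": -0.02,"twist": -30},{"x": 0,"y": 0,"z": -0.02,"twist": -38},{"x": 0,"y": 0,"z": -0.02,"twist": -46},{"x": 0,"y": 0,"z": -0.02,"twist": -54},{"x": 0,"y": 0,"z": -0.02,"twist": -62}])

```text
time: 18.75
tool_pos: [574.6, -94.1, 194.0]
tcp_rot: [3.141, 0.0, 1.327]
contact_force: [-0.4, 0.5, 0.0]
grip_width: 91.8
finger_force: 0.0
```

Call:
play_rows(commands=[{"x": 0,"y": 0,"z": 0,"twist": -8},{"x": 0,"y": 0,"z": 0,"twist": -16},{"x": 0,"y": 0,"z": 0,"twist": -24},{"x": 0,"y": 0,"z": 0,"twist": -28},{"x": 0,"y": 0,"z": 0,"twist": -28},{"x": 0,"y": 0,"z": 0,"twist": -28},{"x": 0,"y": 0,"z": 0,"twist": -28},{"x": 0,"y": 0,"z": 0,"twist": -28}])

```text
time: 19.55
tool_pos: [574.4, -94.0, 193.7]
tcp_rot: [-3.142, 0.0, 1.809]
contact_force: [-0.4, -0.0, 0.4]
grip_width: 91.8
finger_force: 0.0
```

Run:
```python
from h import *
go(C((-54,0,190)))
c=cap('top','t6'); 
x,y=[int(v) for v in proj(c,C((-50,0,190)))]; print(x-70,y-60)
for th in (0,.1,.2,.25): print(th,proj(c,C((-28*np.cos(th)-172*np.sin(th),0,16+178*np.cos(th)-28*np.sin(th)))))
cv2.imwrite('pics/t6c.png',cv2.resize(c['pixels'][y-60:y+60,x-70:x+90,::-1],None,fx=5,fy=5))
```

```text
t 19.55 cab [-1.505e+02 -1.000e-01  1.937e+02] F [-0.4 -0.   0.4] shift mm [-96.5   0.7   3.7] twist -0.4 w 91.78260253459015 0.0
314 148
0 [393.19707371 205.95235538]
0.1 [386.24014551 207.9617679 ]
0.2 [379.32142069 210.05857817]
0.25 [375.90878588 211.12972189]
```

Call:
play_rows(commands=[{"x": -0.015,"y": 0,"z": 0.01,"twist": 0},{"x": -0.03,"y": 0,"z": 0.01,"twist": 0},{"x": -0.05,"y": 0,"z": 0.01,"twist": 0},{"x": -0.07,"y": 0,"z": 0.01,"twist": 0},{"x": -0.08,"y": 0,"z": 0.01,"twist": 0},{"x": -0.087,"y": 0,"z": 0.01,"twist": 0},{"x": -0.09,"y": 0,"z": 0.01,"twist": 0},{"x": -0.09,"y": 0,"z": 0.01,"twist": 0}])

```text
time: 20.4
tool_pos: [595.7, -181.6, 183.6]
tcp_rot: [-3.142, -0.0, 1.809]
contact_force: [-0.4, -0.2, -0.4]
grip_width: 92.0
finger_force: 0.0
```

Call:
play_rows(commands=[{"x": 0,"y": 0,"z": 0,"twist": 0},{"x": 0,"y": 0,"z": 0,"twist": 0},{"x": 0,"y": 0,"z": 0,"twist": 0},{"x": 0,"y": 0,"z": 0,"twist": 0},{"x": 0,"y": 0,"z": 0,"twist": 0},{"x": 0,"y": 0,"z": 0,"twist": 0},{"x": 0,"y": 0,"z": 0,"twist": 0},{"x": 0,"y": 0,"z": 0,"twist": 0}], jaw=0.85)

```text
time: 21.2
tool_pos: [595.7, -181.5, 183.6]
tcp_rot: [-3.142, 0.0, 1.809]
contact_force: [0.3, -1.0, -0.3]
grip_width: 32.3
finger_force: 0.0
```

Run:
```python
from h import *
go(C((-60,0,184)))
```

```text
t 21.2 cab [-60.5  -0.6 183.6] F [ 0.3 -1.  -0.3] shift mm [-0.5  0.6 -0.4] twist -0.3 w 32.26398784379697 0.0
```

Call:
play_rows(commands=[{"x": 0,"y": 0,"z": 0,"twist": 0},{"x": 0,"y": 0,"z": 0,"twist": 0},{"x": 0,"y": 0,"z": 0,"twist": 0},{"x": 0,"y": 0,"z": 0,"twist": 0},{"x": 0,"y": 0,"z": 0,"twist": 0},{"x": 0,"y": 0,"z": 0,"twist": 0},{"x": 0,"y": 0,"z": 0,"twist": 0},{"x": 0,"y": 0,"z": 0,"twist": 0}], jaw=0.85)

```text
time: 22.0
tool_pos: [598.8, -181.2, 183.8]
tcp_rot: [3.135, 0.002, 1.81]
contact_force: [12.4, 0.6, -6.0]
grip_width: 23.8
finger_force: 30.0
```

Call:
play_rows(commands=[{"x": 0.007,"y": 0.002,"z": 0.003,"twist": 0},{"x": 0.0143,"y": 0.003,"z": 0.006,"twist": 0},{"x": 0.021,"y": 0.003,"z": 0.0095,"twist": 0},{"x": 0.028,"y": 0.003,"z": 0.0135,"twist": 0},{"x": 0.035,"y": 0.003,"z": 0.018,"twist": 0},{"x": 0.041,"y": 0.003,"z": 0.022,"twist": 0},{"x": 0.047,"y": 0.003,"z": 0.0265,"twist": 0},{"x": 0.05,"y": 0.003,"z": 0.029,"twist": 0}])

```text
time: 22.8
tool_pos: [586.4, -131.0, 154.3]
tcp_rot: [-3.141, -0.001, 1.81]
contact_force: [-1.1, 0.7, 6.0]
grip_width: 23.9
finger_force: 30.0
```

Run:
```python
from h import *
go(C((-113,0,152)))
```

```text
t 22.8 cab [-111.7    2.6  154.3] F [-1.1  0.7  6. ] shift mm [ 1.3 -2.6  2.3] twist -0.3 w 23.924526830349905 30.004743039608
```

Call:
play_rows(commands=[{"x": 0.001,"y": 0,"z": 0.0008,"twist": 0},{"x": 0.002,"y": 0,"z": 0.0017,"twist": 0},{"x": 0.003,"y": 0,"z": 0.0026,"twist": 0},{"x": 0.004,"y": 0,"z": 0.0035,"twist": 0},{"x": 0.0045,"y": 0,"z": 0.004,"twist": 0},{"x": 0.005,"y": 0,"z": 0.0043,"twist": 0},{"x": 0.005,"y": 0,"z": 0.0043,"twist": 0},{"x": 0.005,"y": 0,"z": 0.0043,"twist": 0}])

```text
time: 23.6
tool_pos: [585.4, -127.1, 150.9]
tcp_rot: [3.142, 0.0, 1.81]
contact_force: [-2.2, 0.4, 8.8]
grip_width: 23.7
finger_force: 30.0
```

Run:
```python
from h import *
go(C((-113,0,152)))
```

```text
t 23.6 cab [-115.7    2.6  150.9] F [-2.2  0.4  8.8] shift mm [-2.7 -2.6 -1.1] twist -0.3 w 23.69642483114768 30.004530251026154
```

Call:
play_rows(commands=[{"x": 0.001,"y": 0,"z": 0.0003,"twist": 0},{"x": 0.002,"y": 0,"z": 0.0007,"twist": 0},{"x": 0.003,"y": 0,"z": 0.001,"twist": 0},{"x": 0.004,"y": 0,"z": 0.0015,"twist": 0},{"x": 0.005,"y": 0,"z": 0.002,"twist": 0},{"x": 0.006,"y": 0,"z": 0.003,"twist": 0},{"x": 0.006,"y": 0,"z": 0.003,"twist": 0},{"x": 0.006,"y": 0,"z": 0.003,"twist": 0}])

```text
time: 24.4
tool_pos: [585.4, -126.8, 150.7]
tcp_rot: [3.138, 0.011, 1.809]
contact_force: [-4.2, -18.0, 19.0]
grip_width: 23.7
finger_force: 30.0
```

Run:
```python
from h import *
go(C((-113,0,152)))
```

```text
t 24.4 cab [-116.     2.7  150.7] F [ -4.2 -18.   19. ] shift mm [-3.  -2.7 -1.3] twist -0.3 w 23.65635235388854 29.96518850326538
```

Call:
play_rows(commands=[{"x": -0.004,"y": 0,"z": -0.002,"twist": 0},{"x": -0.006,"y": 0,"z": -0.003,"twist": 0},{"x": -0.006,"y": 0,"z": -0.003,"twist": 0},{"x": -0.006,"y": 0,"z": -0.003,"twist": 0},{"x": -0.006,"y": 0,"z": -0.003,"twist": 0},{"x": -0.006,"y": 0,"z": -0.003,"twist": 0},{"x": -0.006,"y": 0,"z": -0.003,"twist": 0},{"x": -0.006,"y": 0,"z": -0.003,"twist": 0}], jaw=0.4)

```text
time: 25.2
tool_pos: [585.6, -127.2, 150.3]
tcp_rot: [-3.142, 0.0, 1.81]
contact_force: [-0.7, -1.2, -0.7]
grip_width: 55.4
finger_force: 0.0
```

Call:
play_rows(commands=[{"x": 0,"y": 0,"z": -0.01,"twist": 0},{"x": 0,"y": 0,"z": -0.03,"twist": 0},{"x": 0,"y": 0,"z": -0.06,"twist": 0},{"x": 0.02,"y": 0,"z": -0.075,"twist": 0},{"x": 0.06,"y": -0.02,"z": -0.075,"twist": 0},{"x": 0.1,"y": -0.04,"z": -0.075,"twist": 0},{"x": 0.14,"y": -0.06,"z": -0.075,"twist": 0},{"x": 0.18,"y": -0.07,"z": -0.075,"twist": 0}])

```text
time: 26.0
tool_pos: [472.4, 33.0, 225.6]
tcp_rot: [-3.141, -0.0, 1.809]
contact_force: [1.2, 0.0, 0.0]
grip_width: 55.0
finger_force: 0.0
```

Run:
```python
from h import *
w=load('w1'); T=load('t0'); print('yellow',atz(T,263,298,70))
go([462.5,71.5,82])
c=cap('top','t7')
for th in (.5,.55,.6): print(th,proj(c,C((-28*np.cos(th)-178*np.sin(th),0,16+178*np.cos(th)-28*np.sin(th)))))
```

```text
yellow [387.23097763 108.79122925  70.        ]
t 26.0 cab [-298.3  -68.4  225.6] F [1.2 0.  0. ] shift mm [ 39.8  -0.5 143.7] twist -0.3 w 54.95778794716755 0.0
0.5 [358.6980569  216.83422896]
0.55 [355.64899036 217.92824538]
0.6 [352.71621096 219.00758379]
```

Call:
play_rows(commands=[{"x": 0.02,"y": 0,"z": 0.01,"twist": 0},{"x": 0.04,"y": 0,"z": 0.03,"twist": 0},{"x": 0.04,"y": 0,"z": 0.06,"twist": 0},{"x": 0.04,"y": 0,"z": 0.09,"twist": 0},{"x": 0.04,"y": 0,"z": 0.115,"twist": 0},{"x": 0.04,"y": 0,"z": 0.13,"twist": 0},{"x": 0.04,"y": 0,"z": 0.14,"twist": 0},{"x": 0.04,"y": 0,"z": 0.143,"twist": 0}])

```text
time: 26.85
tool_pos: [465.0, 70.3, 81.8]
tcp_rot: [-3.14, -0.0, 1.81]
contact_force: [-0.6, -0.6, 0.1]
grip_width: 55.1
finger_force: 0.0
```

Call:
play_rows(commands=[{"x": 0,"y": 0,"z": 0,"twist": 0},{"x": 0,"y": 0,"z": 0,"twist": 0},{"x": 0,"y": 0,"z": 0,"twist": 0},{"x": 0,"y": 0,"z": 0,"twist": 0},{"x": 0,"y": 0,"z": 0,"twist": 0},{"x": 0,"y": 0,"z": 0,"twist": 0},{"x": 0,"y": 0,"z": 0,"twist": 0},{"x": 0,"y": 0,"z": 0,"twist": 0}], jaw=0.75)

```text
time: 27.65
tool_pos: [466.0, 69.9, 82.9]
tcp_rot: [3.14, 0.0, 1.81]
contact_force: [-1.1, -0.7, 6.3]
grip_width: 35.1
finger_force: 29.9
```

Run:
```python
from h import *
go(C((-56,0,250)))
c=cap('top','t8'); x,y=[int(v) for v in proj(c,C((-120,0,150)))]
# bin tab location check via whiteness along image row region
cv2.imwrite('pics/t8c.png',cv2.resize(c['pixels'][150:320,250:450,::-1],None,fx=3.5,fy=3.5))
for th in (.45,.5,.55,.6): print(th,np.round(proj(c,C((-28*np.cos(th)-178*np.sin(th),0,16+178*np.cos(th)-28*np.sin(th)))),1))
```

```text
t 27.65 cab [-335.7  -65.7   82.9] F [-1.1 -0.7  6.3] shift mm [-279.4   67.4 -166.9] twist -0.3 w 35.13776445281784 29.880934059619904
0.45 [361.9 215.7]
0.5 [358.7 216.8]
0.55 [355.6 217.9]
0.6 [352.7 219. ]
```

View pics/t8c.png

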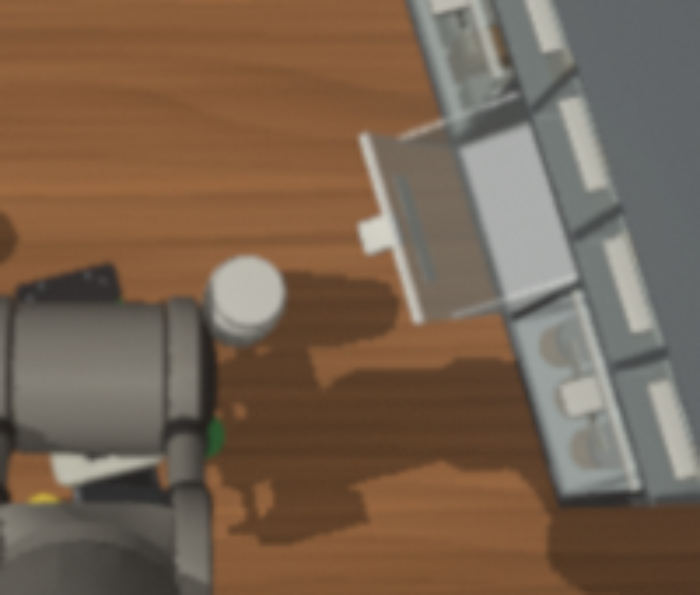

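Call:
play_rows(commands=[{"x": 0,"y": 0,"z": -0.02,"twist": 0},{"x": 0,"y": 0,"z": -0.06,"twist": 0},{"x": 0,"y": 0,"z": -0.1,"twist": 0},{"x": 0,"y": 0.01,"z": -0.14,"twist": 0},{"x": -0.01,"y": 0.02,"z": -0.18,"twist": 0},{"x": -0.04,"y": 0.035,"z": -0.192,"twist": 0},{"x": -0.08,"y": 0.05,"z": -0.192,"twist": 0},{"x": -0.12,"y": 0.066,"z": -0.192,"twist": -0.3}])

```text
time: 28.5
tool_pos: [558.7, -31.9, 274.9]
tcp_rot: [3.141, 0.0, 1.816]
contact_force: [0.7, 0.1, 0.5]
grip_width: 35.2
finger_force: 29.8
```

Call:
play_rows(commands=[{"x": -0.03,"y": 0,"z": 0,"twist": 0},{"x": -0.06,"y": 0,"z": 0,"twist": 0},{"x": -0.09,"y": 0,"z": 0,"twist": 0},{"x": -0.115,"y": 0,"z": 0,"twist": 0},{"x": -0.13,"y": 0,"z": 0,"twist": 0},{"x": -0.142,"y": 0,"z": 0,"twist": 0},{"x": -0.15,"y": 0,"z": 0,"twist": 0},{"x": -0.15,"y": 0,"z": 0,"twist": 0}])

```text
time: 29.3
tool_pos: [594.4, -176.9, 274.1]
tcp_rot: [-3.141, -0.0, 1.814]
contact_force: [0.1, 1.3, -0.6]
grip_width: 35.0
finger_force: 29.8
```

Run:
```python
from h import *
go(C((-53.5,0,215)))
```

```text
t 29.3 cab [-65.2  -0.7 274.1] F [ 0.1  1.3 -0.6] shift mm [-11.7   0.8  59.1] twist -0.0 w 35.0279137176766 29.797604978084564
```

Call:
play_rows(commands=[{"x": -0.003,"y": 0.001,"z": 0.01,"twist": 0},{"x": -0.006,"y": 0.001,"z": 0.02,"twist": 0},{"x": -0.009,"y": 0.001,"z": 0.03,"twist": 0},{"x": -0.011,"y": 0.001,"z": 0.04,"twist": 0},{"x": -0.0115,"y": 0.001,"z": 0.046,"twist": 0},{"x": -0.012,"y": 0.001,"z": 0.052,"twist": 0},{"x": -0.012,"y": 0.001,"z": 0.056,"twist": 0},{"x": -0.012,"y": 0.001,"z": 0.058,"twist": 0}])

```text
time: 30.1
tool_pos: [598.1, -188.0, 216.0]
tcp_rot: [-3.141, -0.0, 1.815]
contact_force: [0.0, -0.1, -0.0]
grip_width: 35.4
finger_force: 29.8
```

Call:
play_rows(commands=[{"x": 0,"y": 0,"z": 0.003,"twist": 0},{"x": 0,"y": 0,"z": 0.006,"twist": 0},{"x": 0,"y": 0,"z": 0.009,"twist": 0},{"x": 0,"y": 0,"z": 0.012,"twist": 0},{"x": 0,"y": 0,"z": 0.015,"twist": 0},{"x": 0,"y": 0,"z": 0.018,"twist": 0},{"x": 0,"y": 0,"z": 0.02,"twist": 0},{"x": 0,"y": 0,"z": 0.02,"twist": 0}])

```text
time: 30.9
tool_pos: [598.1, -188.1, 196.0]
tcp_rot: [-3.141, -0.0, 1.815]
contact_force: [1.3, -1.3, 1.4]
grip_width: 35.1
finger_force: 29.9
```

Run:
```python
from h import *
go(C((-53.5,0,155)))
```

```text
t 30.9 cab [-53.5   0.2 196. ] F [ 1.3 -1.3  1.4] shift mm [ 0.  -0.2 41. ] twist -0.0 w 35.128899894244846 29.944307506084442
```

Call:
play_rows(commands=[{"x": 0,"y": 0,"z": 0.003,"twist": 0},{"x": 0,"y": 0,"z": 0.006,"twist": 0},{"x": 0,"y": 0,"z": 0.009,"twist": 0},{"x": 0,"y": 0,"z": 0.012,"twist": 0},{"x": 0,"y": 0,"z": 0.015,"twist": 0},{"x": 0,"y": 0,"z": 0.018,"twist": 0},{"x": 0,"y": 0,"z": 0.02,"twist": 0},{"x": 0,"y": 0,"z": 0.02,"twist": 0}])

```text
time: 31.7
tool_pos: [597.9, -187.9, 175.6]
tcp_rot: [-3.141, -0.001, 1.815]
contact_force: [0.2, -3.2, -0.8]
grip_width: 35.3
finger_force: 30.0
```

Run:
```python
from h import *
go(C((-53.5,0,155)))
```

```text
t 31.7 cab [-5.370e+01  1.000e-01  1.756e+02] F [ 0.2 -3.2 -0.8] shift mm [-0.2 -0.  20.6] twist -0.0 w 35.340848296364975 29.98839497566223
```

Call:
play_rows(commands=[{"x": 0,"y": 0,"z": 0.003,"twist": 0},{"x": 0,"y": 0,"z": 0.006,"twist": 0},{"x": 0,"y": 0,"z": 0.009,"twist": 0},{"x": 0,"y": 0,"z": 0.012,"twist": 0},{"x": 0,"y": 0,"z": 0.014,"twist": 0},{"x": 0,"y": 0,"z": 0.016,"twist": 0},{"x": 0,"y": 0,"z": 0.018,"twist": 0},{"x": 0,"y": 0,"z": 0.018,"twist": 0}])

```text
time: 32.5
tool_pos: [598.1, -188.0, 157.9]
tcp_rot: [-3.141, -0.0, 1.815]
contact_force: [0.6, -2.2, 0.3]
grip_width: 35.6
finger_force: 30.0
```

Run:
```python
from h import *
go(C((-53.5,0,155)))
```

```text
t 32.5 cab [-53.6   0.2 157.9] F [ 0.6 -2.2  0.3] shift mm [-0.1 -0.2  2.9] twist -0.0 w 35.58048122186319 29.99771296977997
```

Call:
play_rows(commands=[{"x": 0,"y": 0,"z": 0.0015,"twist": 0},{"x": 0,"y": 0,"z": 0.003,"twist": 0},{"x": 0,"y": 0,"z": 0.0045,"twist": 0},{"x": 0,"y": 0,"z": 0.006,"twist": 0},{"x": 0,"y": 0,"z": 0.007,"twist": 0},{"x": 0,"y": 0,"z": 0.008,"twist": 0},{"x": 0,"y": 0,"z": 0.008,"twist": 0},{"x": 0,"y": 0,"z": 0.008,"twist": 0}])

```text
time: 33.3
tool_pos: [599.1, -189.4, 151.6]
tcp_rot: [3.139, 0.003, 1.815]
contact_force: [1.4, -5.7, 7.1]
grip_width: 35.1
finger_force: 30.0
```

Run:
```python
from h import *
go(C((-53.5,0,145)))
```

```text
t 33.3 cab [-52.    0.8 151.6] F [ 1.4 -5.7  7.1] shift mm [ 1.5 -0.8  6.6] twist -0.0 w 35.14174998550237 30.00965416431427
```

Call:
play_rows(commands=[{"x": 0,"y": 0,"z": 0,"twist": 0},{"x": 0,"y": 0,"z": 0,"twist": 0},{"x": 0,"y": 0,"z": 0,"twist": 0},{"x": 0,"y": 0,"z": 0,"twist": 0},{"x": 0,"y": 0,"z": 0,"twist": 0},{"x": 0,"y": 0,"z": 0,"twist": 0},{"x": 0,"y": 0,"z": 0,"twist": 0},{"x": 0,"y": 0,"z": 0,"twist": 0}], jaw=0.45)

```text
time: 34.1
tool_pos: [598.2, -188.0, 150.3]
tcp_rot: [-3.142, 0.0, 1.815]
contact_force: [0.2, 0.1, -0.9]
grip_width: 50.6
finger_force: 0.0
```

Run:
```python
from h import *
go(C((-53.5,0,275)))
c=cap('top','t9'); d=cv2.cvtColor(c['pixels'],cv2.COLOR_RGB2HSV)
th=.6
B=lambda x,y,z:C((x*np.cos(th)-z*np.sin(th),y,16+x*np.sin(th)+z*np.cos(th)))
print(np.round([proj(c,B(21,0,39)),proj(c,B(4,67,4)),proj(c,B(4,-67,4)),proj(c,B(4,67,150)),proj(c,B(4,-67,150))]))
```

```text
t 34.1 cab [-53.5   0.2 150.3] F [ 0.2  0.1 -0.9] shift mm [  -0.    -0.2 -124.7] twist -0.0 w 50.62418832950533 0.0
[[389. 214.]
 [381. 193.]
 [395. 239.]
 [361. 190.]
 [376. 241.]]
```

Call:
play_rows(commands=[{"x": 0,"y": 0,"z": -0.02,"twist": 0},{"x": 0,"y": 0,"z": -0.06,"twist": 0},{"x": 0,"y": 0,"z": -0.1,"twist": 0},{"x": 0.01,"y": 0,"z": -0.13,"twist": 0},{"x": 0.04,"y": 0.02,"z": -0.13,"twist": 0},{"x": 0.075,"y": 0.045,"z": -0.13,"twist": 0},{"x": 0.105,"y": 0.07,"z": -0.13,"twist": 0},{"x": 0.114,"y": 0.082,"z": -0.13,"twist": 0}])

```text
time: 34.95
tool_pos: [651.0, -54.0, 280.5]
tcp_rot: [3.141, -0.001, 1.818]
contact_force: [-0.1, -1.2, -0.5]
grip_width: 50.6
finger_force: 0.0
```

Run:
```python
from h import *
go(C((-167,82,92)))
c=cap('top','t10'); d=cv2.cvtColor(c['pixels'],cv2.COLOR_RGB2HSV)
# amber / white vial inside the bin: compare against the empty open bin (t8)
e=load('t8')['pixels'].astype(int); D=np.abs(c['pixels'].astype(int)-e).sum(2)>90
m=np.zeros(D.shape,np.uint8)
th=.6
B=lambda x,y,z:C((x*np.cos(th)-z*np.sin(th),y,16+x*np.sin(th)+z*np.cos(th)))
cv2.fillConvexPoly(m,np.array([proj(c,B(*q)) for q in [(4,67,180),(4,-67,180),(60,-67,4),(60,67,4)]]).astype(int),1)
n,l,s,ce=cv2.connectedComponentsWithStats((D&(m>0)).astype(np.uint8))
for i in range(1,n):
    if s[i,4]>15: print(s[i],ce[i],c['pixels'][l==i].mean(0))
```

```text
t 34.95 cab [-170.8   83.9  280.5] F [-0.1 -1.2 -0.5] shift mm [ -3.9  -2.  188.5] twist 0.2 w 50.5753798337558 0.0
[366 187  17  11 126] [374.26190476 191.88095238] [59.1031746  58.         56.35714286]
[356 189   9  20  68] [360.72058824 200.10294118] [55.55882353 54.83823529 53.58823529]
[384 207  15  14 140] [391.3        213.63571429] [133.25       129.55714286 121.37857143]
```

Call:
play_rows(commands=[{"x": -0.002,"y": -0.002,"z": 0.03,"twist": 0},{"x": -0.004,"y": -0.002,"z": 0.06,"twist": 0},{"x": -0.004,"y": -0.002,"z": 0.09,"twist": 0},{"x": -0.004,"y": -0.002,"z": 0.12,"twist": 0},{"x": -0.004,"y": -0.002,"z": 0.145,"twist": 0},{"x": -0.004,"y": -0.002,"z": 0.165,"twist": 0},{"x": -0.004,"y": -0.002,"z": 0.18,"twist": 0},{"x": -0.004,"y": -0.002,"z": 0.188,"twist": 0}], jaw=0)

```text
time: 35.8
tool_pos: [648.2, -63.3, 90.6]
tcp_rot: [-3.139, -0.001, 1.814]
contact_force: [0.0, -0.8, -0.1]
grip_width: 91.8
finger_force: 0.0
```

Call:
play_rows(commands=[{"x": -0.005,"y": 0,"z": 0,"twist": 0},{"x": -0.01,"y": 0,"z": 0,"twist": 0},{"x": -0.015,"y": 0,"z": 0,"twist": 0},{"x": -0.02,"y": 0,"z": 0,"twist": 0},{"x": -0.025,"y": 0,"z": 0,"twist": 0},{"x": -0.03,"y": 0,"z": 0,"twist": 0},{"x": -0.035,"y": 0,"z": 0,"twist": 0},{"x": -0.04,"y": 0,"z": 0,"twist": 0}])

```text
time: 36.6
tool_pos: [659.0, -101.3, 92.3]
tcp_rot: [-3.142, 0.0, 1.815]
contact_force: [-0.9, 1.2, -0.3]
grip_width: 91.9
finger_force: 0.0
```

Run:
```python
from h import *
go(C((-66,82,110)))
```

```text
t 36.6 cab [-123.    80.2   92.3] F [-0.9  1.2 -0.3] shift mm [-57.    1.8 -17.7] twist 0.0 w 91.94838105498155 0.0
```

Call:
play_rows(commands=[{"x": -0.005,"y": 0.001,"z": -0.003,"twist": 0},{"x": -0.01,"y": 0.002,"z": -0.006,"twist": 0},{"x": -0.015,"y": 0.002,"z": -0.009,"twist": 0},{"x": -0.02,"y": 0.002,"z": -0.012,"twist": 0},{"x": -0.025,"y": 0.002,"z": -0.015,"twist": 0},{"x": -0.03,"y": 0.002,"z": -0.018,"twist": 0},{"x": -0.035,"y": 0.002,"z": -0.021,"twist": 0},{"x": -0.04,"y": 0.002,"z": -0.024,"twist": 0}])

```text
time: 37.4
tool_pos: [670.6, -139.6, 116.6]
tcp_rot: [3.142, 0.0, 1.815]
contact_force: [-0.2, 0.4, -0.3]
grip_width: 91.5
finger_force: 0.0
```

```bash
cat > binang.py <<'E'
from h import *
# brightest white tab position along the predicted tab arc, minus the empty-place picture
import sys
c=cap('top',sys.argv[1]); g=c['pixels'].min(2).astype(float)
for th in np.arange(0,.61,.05):
    B=lambda x,y,z:C((x*np.cos(th)-z*np.sin(th),y,16+x*np.sin(th)+z*np.cos(th)))
    m=np.zeros(g.shape,np.uint8); cv2.fillConvexPoly(m,np.round([proj(c,B(*q)) for q in [(-27,11,178),(-27,-11,178),(-10,-11,178),(-10,11,178)]]).astype(int),1)
    print(round(th,2),round(g[m>0].mean()),end=' | ')
print()
E
python3 - <<'E'
from h import *
go(C((-66,82,120)))
E
python3 binang.py t11
```

```text
t 37.4 cab [-83.1  82.2 116.6] F [-0.2  0.4 -0.3] shift mm [-17.1  -0.2  -3.4] twist -0.0 w 91.50463647798155 0.0
0.0 96 | 0.05 91 | 0.1 86 | 0.15 80 | 0.2 80 | 0.25 81 | 0.3 83 | 0.35 86 | 0.4 89 | 0.45 93 | 0.5 96 | 0.55 97 | 0.6 98 |
```

Call:
play_rows(commands=[{"x": -0.004,"y": 0,"z": 0,"twist": 0},{"x": -0.008,"y": 0,"z": 0,"twist": 0},{"x": -0.011,"y": 0,"z": 0,"twist": 0},{"x": -0.013,"y": 0,"z": 0,"twist": 0},{"x": -0.015,"y": 0,"z": 0,"twist": 0},{"x": -0.016,"y": 0,"z": 0,"twist": 0},{"x": -0.017,"y": 0,"z": 0,"twist": 0},{"x": -0.017,"y": 0,"z": 0,"twist": 0}])

```text
time: 38.25
tool_pos: [674.6, -155.7, 116.3]
tcp_rot: [3.142, 0.0, 1.815]
contact_force: [0.3, -0.1, -0.9]
grip_width: 91.7
finger_force: 0.0
```

Run:
```python
from h import *
go(C((-66,82,120)))
```

```text
t 38.25 cab [-66.4  82.2 116.3] F [ 0.3 -0.1 -0.9] shift mm [-0.4 -0.2 -3.7] twist -0.0 w 91.72105768535413 0.0
```

Call:
play_rows(commands=[{"x": -0.001,"y": 0,"z": 0,"twist": 0},{"x": -0.002,"y": 0,"z": 0,"twist": 0},{"x": -0.003,"y": 0,"z": 0,"twist": 0},{"x": -0.004,"y": 0,"z": 0,"twist": 0},{"x": -0.0045,"y": 0,"z": 0,"twist": 0},{"x": -0.005,"y": 0,"z": 0,"twist": 0},{"x": -0.005,"y": 0,"z": 0,"twist": 0},{"x": -0.005,"y": 0,"z": 0,"twist": 0}])

```text
time: 39.05
tool_pos: [675.2, -158.0, 116.4]
tcp_rot: [-3.14, -0.003, 1.816]
contact_force: [-5.0, 9.8, 3.4]
grip_width: 92.0
finger_force: 0.0
```

Run:
```python
from h import *
go(C((-60,82,120)))
```

```text
t 39.05 cab [-64.   82.2 116.4] F [-5.   9.8  3.4] shift mm [-4.  -0.2 -3.7] twist 0.1 w 92.01739746649814 0.0
```

Call:
play_rows(commands=[{"x": 0.01,"y": 0,"z": 0,"twist": 0},{"x": 0.03,"y": 0,"z": 0,"twist": 0},{"x": 0.045,"y": 0,"z": -0.02,"twist": 0},{"x": 0.05,"y": 0,"z": -0.06,"twist": 0},{"x": 0.06,"y": 0,"z": -0.1,"twist": 0},{"x": 0.09,"y": -0.02,"z": -0.12,"twist": 0},{"x": 0.13,"y": -0.04,"z": -0.12,"twist": 0},{"x": 0.17,"y": -0.06,"z": -0.12,"twist": 0}])

```text
time: 39.85
tool_pos: [575.7, -9.3, 237.2]
tcp_rot: [3.139, 0.001, 1.814]
contact_force: [0.8, 0.8, 0.1]
grip_width: 91.8
finger_force: 0.0
```

Call:
play_rows(commands=[{"x": 0.03,"y": -0.03,"z": 0,"twist": 0},{"x": 0.06,"y": -0.06,"z": 0,"twist": 0},{"x": 0.09,"y": -0.09,"z": 0,"twist": 0},{"x": 0.12,"y": -0.11,"z": 0,"twist": 0},{"x": 0.15,"y": -0.11,"z": 0,"twist": 0},{"x": 0.16,"y": -0.11,"z": 0,"twist": 0},{"x": 0.16,"y": -0.11,"z": 0,"twist": 0},{"x": 0.16,"y": -0.11,"z": 0,"twist": 0}])

```text
time: 40.65
tool_pos: [431.7, 118.2, 236.3]
tcp_rot: [3.141, 0.001, 1.815]
contact_force: [1.2, -1.0, -0.6]
grip_width: 91.5
finger_force: 0.0
```

```bash
cat >> binang.py <<'E'
# registration of the bin fronts against the start picture
a=load('t0')['pixels']; b=c['pixels']
for n,y in (('left',149),('mid',0),('right',-149)):
    u,v=[int(round(q)) for q in proj(c,C((-16,y,194)))]
    t=a[v-7:v+8,u-7:u+8]; w=b[v-22:v+23,u-40:u+23]
    r=cv2.matchTemplate(w,t,cv2.TM_CCOEFF_NORMED); _,mx,_,l=cv2.minMaxLoc(r); print(n,'px shift',l[0]-33,l[1]-15,round(mx,2))
D=(np.abs(a.astype(int)-b).sum(2)>80).astype(np.uint8)
k,l,s,ce=cv2.connectedComponentsWithStats(D)
for i in range(1,k):
    if s[i,4]>40: print(s[i],ce[i].round())
e=b.min(2)>140; m=np.zeros(e.shape,bool); u,v=[int(q) for q in proj(c,C((-205,-9,112)))]; m[v-14:v+14,u-14:u+14]=1
yy,xx=np.nonzero(e&m); print('jar top px',xx.mean(),yy.mean(),'cab',tocab(atz(c,xx.mean(),yy.mean(),112)))
E
python3 binang.py t12; python3 -c "
from h import *
go(C((-300,0,240)))"
```

```text
0.0 166 | 0.05 153 | 0.1 144 | 0.15 120 | 0.2 80 | 0.25 62 | 0.3 61 | 0.35 61 | 0.4 60 | 0.45 60 | 0.5 60 | 0.55 60 | 0.6 60 | 
left px shift 2 -1 0.92
mid px shift 1 0 0.87
right px shift -33 1 0.55
[371 119  26  52 267] [385. 144.]
[362 208  30  27 565] [377. 221.]
[391 209   9  10  56] [394. 214.]
[307 223  24  24 455] [319. 235.]
[326 229  37  19 428] [346. 238.]
[226 230  37  18 431] [244. 239.]
[269 247   9  19 116] [273. 256.]
[ 327  247   82   69 2230] [371. 282.]
[  198   248   323   172 16133] [343. 354.]
[409 257  21  27 182] [419. 266.]
[289 266  15  12 141] [295. 271.]
[269 276  19  22 180] [279. 285.]
[463 295  12  12  64] [469. 301.]
[424 297  15  11  56] [432. 302.]
[ 434  318   69   31 1315] [471. 334.]
[ 504  339   56   32 1263] [536. 355.]
[ 214  373   32   47 1123] [228. 399.]
[551 377   9   7  45] [555. 380.]
[522 394  38  26 513] [545. 409.]
[316 403  72  17 215] [356. 416.]
jar top px 319.22352941176473 233.33235294117648 cab [-210.81309135   -9.75974591  112.        ]
t 40.7 cab [-390.6  -87.3  236.2] F [-0.  -0.7 -0.2] shift mm [-90.6  87.4  -3.8] twist -0.0 w 91.7536165722942 0.0
```

```bash
python3 -c "
from plant import bot
print(bot.close_job())"
```

```text
the job is handed in; nothing more can be done
None
```

I handed the job in at about 41 s of the 72 s allowed. The last top picture, checked by image code rather than by eye, fits the vial being in the shut middle bin and the jar standing about 208 mm in front of the cabinet. I could not confirm the right bin, which was in shadow but never touched, and I got no verdict back.

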